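# Find the true bamboo board with a straightedge

## Robot

A 6-joint arm with a two-finger parallel gripper is mounted at the origin on the work surface. World frame = base frame: x ahead of the robot, y to its left, z up, the work surface at z = 0. Lengths are in m, angles in rad, forces in N, time in s.
With the tool pointing down it reaches from about 0.35 to 0.85 m from the base axis. Payload 8.1 kg.
Tool frame: the origin (TCP) lies at the very end of the fingers, on their centre line; the grasp point (between the pads) lies 19 mm behind it; x points along the fingers, y is the direction in which the jaws open and shut, and the axes are right-handed (so a half turn about x gives the same grasp; the last joint's range is limited). The gripper opens to 93 mm and grips with 3 to 60 N. Pads are 15 mm wide; open, the fingers measure 128 mm over their backs; the gripper's body (75 mm by 188 mm) begins 65 mm behind the grasp point.
Start: joints at [-1.349, 0.13, 1.488, -0, 1.523, -0.085], TCP at [0.181, -0.572, 0.219] pointing down, gripper open.
Joint ranges: [-2.96, 2.96], [-0.89, 2.26], [0.02, 2.5], [-1.34, 4.48], [0, 2.73], [-2.66, 2.66]. Speed limits (rad/s): [2.39, 2.39, 2.79, 3.14, 3.14, 3.14].

## Interface

Orientations are given as a rotation vector (axis times angle).
In Python, from plant import * gives the robot as it stands. The module is installed in compiled form; this text tells all that it offers.
- The arm moves only by the tool apply_moves, never from a script. Its argument "series" is a list of rows, each an object with "jaw": the gripper's target within -1 to 1 (shut at 1, half-way at 0, fully open at -1); "linear": the shift along the tool's x, y, z normalised to -1 to 1, where 1 is 0.6 m, a list of three; "roll": the turn about the tool's x normalised to -1 to 1, where 1 is 30 degrees. A call has 1 to 20 rows; each row is the pose to reach, as a shift and turn from the pose measured when the call began, along the tool's axes at that moment; what a row does not reach only later rows make up. A row lasts 1/8 s, in which the tool goes at most 62.5 mm and 10.7 degrees, less where a joint would pass 70% of its speed; a pose out of reach is approached as far as the arm can. A call with a number of a shift or a turn outside -1 to 1 is refused whole. A call with a gripper value outside its range is refused whole. The fingers move at their own pace and stop on an object; "force" is the grip in N (left out, the last holds). Time passes only in rows, so rows that repeat a pose let the fingers close. It gives the time, the measured TCP pose, the force and the opening at its end, in the units of the state.
- read_state(): the state, without advancing time (a new reading comes with each control period).
- read_camera(name): name is "scene" or "side" or "wrist"; returns a dict with "pixels" (420x560x3 uint8, blue, green, red), "intrinsics" (3x3 intrinsics, pixels), "rvec" (rotation vector, rad) and "tvec" (3), from world to camera coordinates, as OpenCV has them; the wrist camera has in their place "tool_from_camera" (4x4, takes a point from camera to tool coordinates, whose origin is the TCP and whose axes are the tool frame's). Camera axes: x right, y down, z forward; pixel columns grow to the right and rows downward; lengths in m; the calibration is good to about 2 mm. A picture is of the moment at which its call begins: read the wrist's pose just before it. There is no depth.
- close_job(): hands the job in, once; it reports no verdict.
The state is a dict: "t": time; "q": joint angles; "dq": joint speeds; "joint_torque": joint torques, N m; "tool_pos": TCP position; "orientation": TCP orientation; "force": force on the tool from outside, world axes, zero at the start; "wrist_torque": the same for the moment, N m; "opening": finger opening in m.
Only numpy, scipy, OpenCV 4.12 (cv2) and the standard library are available. Lean on these libraries where they do the work, as an engineer would, in place of code of your own. Each camera call takes 0.05 s, during which the arm holds its last target. There are 200 camera calls.

## Task

One of the two round bamboo boards has cupped up in the middle; find the true one with the straightedge. Lay the straightedge across the middle of a board and press gently but firmly, straight down, on its orange end and then on its black end, holding each press for about a second, to feel whether it rocks; if it does, try the other board the same way. Leave it lying across the middle of the board on which it does not rock, and disturb nothing else.

Things in the scene. Friction and masses are not known exactly. Their poses are not given: they have to be found in the camera images.
- straightedge: aluminium bar, 220 long x 30 wide x 8 mm thick, 0.2 kg, lying flat on the trivet at the start (underside 8 mm above the counter). Origin at the centre of its underside, x along the bar towards the orange end, y across, z up. The middle 140 mm is bare metal with scale marks; grip it there across the 30 mm width. The last 40 mm at each end is a plastic cap flush with the metal.
- end_orange: orange end cap of the straightedge, 40 x 30 x 8 mm; origin at the centre of its underside, 90 mm from the middle of the straightedge along its +x. Press on the middle of its top face with 5 to 12 N; more than 25 N is too much.
- end_black: black end cap of the straightedge, 40 x 30 x 8 mm; origin at the centre of its underside, 90 mm from the middle of the straightedge along its -x. Press on the middle of its top face with 5 to 12 N; more than 25 N is too much.
- board_left: round bamboo board, 250 mm across, held fast on suction feet, on the robot's left (+y). Origin on the counter under its centre. Its face, 245 mm across, is 20 to 24 mm above the counter in the middle. It is flat and the right board cupped (3.5 mm lower at the edge), or the other way round. The bar lies dead on the flat one; on the cupped one a pressed end gives way at 1 N, drops about 2 mm and it leans 0.04 rad.
- board_right: the same kind of board on the robot's right (-y). Origin on the counter under its centre.
- trivet: round green silicone trivet, 150 mm in diameter, 8 mm thick, stuck to the counter between the boards; the straightedge lies on it at the start. Origin under its centre.
- jug: glass measuring jug, 108 mm across the rim, 130 mm high, with a handle; bystander beyond the trivet. Origin under its centre.
- pepper_mill: orange pepper mill, 58 mm in diameter, 189 mm high; bystander beyond the trivet. Origin under its centre.
- salt_dish: small blue dish, 84 mm across, 34 mm high; bystander beyond the right board. Origin under its centre.
- spice_jar: amber jar with a red cap, 48 mm in diameter, 95 mm high; bystander on the right. Origin under its centre.
- mug: white mug, 82 mm across, 92 mm high; bystander on the left. Origin under its centre.
- spoon: wooden spoon, 260 mm long, lying on the right; bystander.
Things that resemble listed ones, but are neither listed nor needed, are in the scene too. Several things have the shape of the straightedge; the one meant has the colours described above.

How it is judged:
On the way, in this order (a step that is already met when the one before it is completed fails the run):
1. the straightedge lies across the middle of the true board and does not rock while its orange end is pressed with more than 4 N ((horizontal distance between straightedge and board_left below 0.025 m or horizontal distance between straightedge and board_right below 0.025 m) and angle between straightedge's own z axis and vertical below 0.012 rad and contact force between end_orange and the fingers above 4 N), for 0.4 s.
2. then the same while its black end is pressed with more than 4 N ((horizontal distance between straightedge and board_left below 0.025 m or horizontal distance between straightedge and board_right below 0.025 m) and angle between straightedge's own z axis and vertical below 0.012 rad and contact force between end_black and the fingers above 4 N), for 0.4 s.
At the end, for the whole second after the job is handed in: The straightedge lies still and level (within 0.012 rad) across the true board, let go, its middle within 25 mm of the board's centre and both its end caps bearing on the face (on the cupped board the ends stand clear) ((horizontal distance between straightedge and board_left below 0.025 m or horizontal distance between straightedge and board_right below 0.025 m) and angle between straightedge's own z axis and vertical below 0.012 rad and contact force between each of end_orange, end_black and anything else above 0.1 N and linear speed of straightedge below 0.01 m/s and contact force between straightedge and the fingers below 0.05 N); the robot touches nothing.
It fails at once if an end cap is pressed or knocked with more than 25 N (contact force between any of end_orange, end_black and the fingers above 25 N).
It fails at once if the straightedge is dropped: loose more than 20 mm above the boards (height (world z) of straightedge above 0.046 m and contact force between straightedge and the fingers below 0.02 N).
It fails at once if a bystander is moved by more than 20 mm (distance of any of jug, pepper_mill, salt_dish, spice_jar, mug, spoon from where it was at the start of the episode above 0.02 m).
It also fails if it takes over 72 s, if anything falls off the work surface, if the arm or the gripper's body presses on something with over 40 N, if the wrist force passes 120 N, or if a joint passes its speed limit or range.

## Working session

There is one attempt and no reset: what is moved stays moved. The work goes in short steps, Python scripts to look and compute and a tool call to move; the robot and the scene stay as the last step left them, time stands still between calls to the robot, and variables do not carry over. Pictures are saved under pics/ and viewed, about 8 in all and at most 12, crops included, and the job is handed in when it is done.

Besides the shell and the picture viewer there is one more tool, called after ">>>" by a JSON object that holds its "api" and its "payload". apply_moves: Moves the arm, as the interface text tells. Its arguments: {"type":"object","properties":{"series":{"type":"array"},"force":{"type":"number"}},"required":["series"]}

```bash
mkdir -p pics; ls; cat > h.py <<'E'
from plant import *
import numpy as np, cv2
def cam(n):
    s=read_state(); c=read_camera(n); K=c["intrinsics"]
    if "rvec" in c:
        R=cv2.Rodrigues(np.array(c["rvec"],float))[0]; t=np.array(c["tvec"],float).ravel(); Rw=R.T; o=-R.T@t
    else:
        T=np.array(c["tool_from_camera"]); Rt=cv2.Rodrigues(np.array(s["orientation"],float))[0]
        Rw=Rt@T[:3,:3]; o=Rt@T[:3,3]+np.array(s["tool_pos"])
    return c["pixels"],np.array(K),Rw,o
def ray(C,uv,z):
    _,K,R,o=C; uv=np.atleast_2d(np.array(uv,float))
    d=np.c_[uv,np.ones(len(uv))]@np.linalg.inv(K).T@R.T
    return o+d*((z-o[2])/d[:,2])[:,None]
def proj(C,P):
    _,K,R,o=C; p=(np.atleast_2d(P)-o)@R@K.T; return p[:,:2]/p[:,2:]
E
python3 - <<'E'
from h import *
for n in("scene","side"):
    C=cam(n); cv2.imwrite(f"pics/{n}0.png",C[0]); print(n,C[3],C[2][:,2])
s=read_state(); print(s)
E
```

```text
pics
scene [ 1.70664476 -0.73991856  1.14982975] [-0.67038059  0.42501337 -0.60823803]
side [0.39653004 0.87890685 0.66166224] [ 0.05627186 -0.81141865 -0.58175017]
{'t': 0.1, 'q': array([-1.34939797e+00,  1.31107469e-01,  1.48917192e+00,  8.39889102e-06,
        1.52295700e+00, -8.54175453e-02]), 'dq': array([ 0.00039018, -0.00320807, -0.00204754,  0.00020624, -0.00113928,
       -0.00011468]), 'joint_torque': array([ 1.39660940e-03, -5.61345506e+01, -4.93092906e+01,  7.70879793e-02,
        2.91642017e-02, -6.66887149e-05]), 'tool_pos': array([ 0.18111877, -0.5714851 ,  0.21767844]), 'orientation': array([ 2.05666499,  0.31973066, -2.05687999]), 'force': array([ 0.6769596 ,  0.29518138, -0.59406266]), 'wrist_torque': array([-0.01741254, -0.03213883, -0.01993934]), 'opening': 0.09280253142353617}
```

View pics/scene0.png

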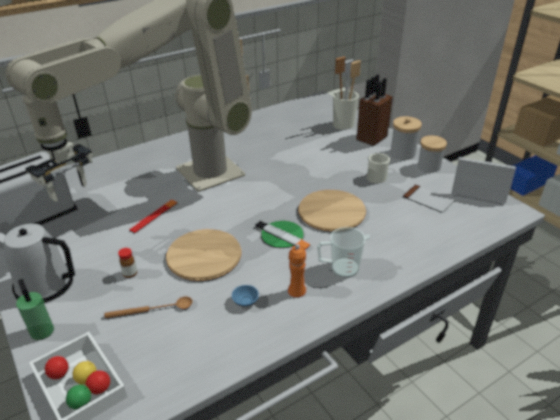

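View pics/side0.png

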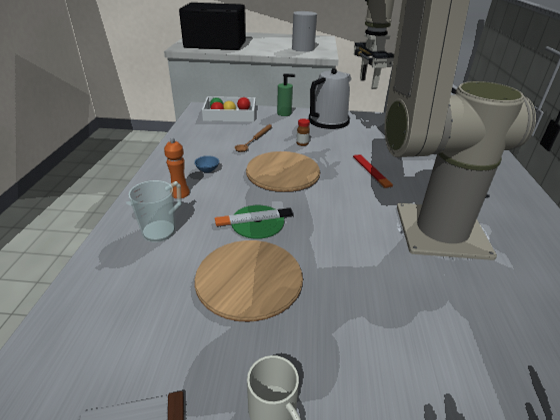

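Candidates with a bar shape: the bar on the green trivet (side ≈(254,217), orange end (222,221), black end (286,213)), the red bar with orange-brown end (side (372,170)), and the scraper with brown handle (side (130,410)). Only the one on the trivet is bare metal with orange and black ends. I'll confirm this with a crop and measure.

```bash
python3 - <<'E'
from h import *
def big(m,near,r):
    n,l,st,ce=cv2.connectedComponentsWithStats(m.astype(np.uint8)*255)
    k=[(st[i,4],i) for i in range(1,n) if np.hypot(*(ce[i]-near))<r]
    return (l==max(k)[1]).astype(np.uint8),ce[max(k)[1]]
def circ(C,m,z):
    c=max(cv2.findContours(m,0,1)[0],key=cv2.contourArea); h=cv2.convexHull(c)[:,0]
    p=ray(C,h,z)[:,:2]; A=np.c_[2*p,np.ones(len(p))]; s=np.linalg.lstsq(A,(p**2).sum(1),rcond=None)[0]
    return s[:2],2*np.sqrt(s[2]+s[:2]@s[:2])
P={"scene":dict(L=(333,210),R=(204,254),T=(282,235),o=(304,243),k=(262,226)),
   "side":dict(L=(249,278),R=(284,170),T=(257,222),o=(222,221),k=(286,213))}
for n in P:
    C=cam(n); hsv=cv2.cvtColor(C[0],cv2.COLOR_BGR2HSV); H,S,V=[hsv[...,i].astype(int) for i in range(3)]
    for b in "LR":
        m,ce=big((H>8)&(H<28)&(S>70)&(V>90),np.array(P[n][b]),25); print(n,b,circ(C,m,.02))
    m,ce=big((H>45)&(H<80)&(S>100),np.array(P[n]["T"]),30); print(n,"T",circ(C,m,.008))
    q=[]
    for e,mm in(("o",(H<14)&(S>150)&(V>120)),("k",(V<60))):
        m,ce=big(mm,np.array(P[n][e]),9); q.append(ray(C,ce,.016)[0,:2]); print(n,e,ce,m.sum(),q[-1])
    q=np.array(q); d=q[0]-q[1]; print(" mid",q.mean(0),"len",np.hypot(*d),"yaw",np.degrees(np.arctan2(d[1],d[0])))
    if n=="side": cv2.imwrite("pics/crop.png",cv2.resize(C[0][180:260,190:330],None,fx=5,fy=5,interpolation=2))
    hh=dict(jug=[(347,268),(158,232)],mill=[(297,293),(180,193)])
    for k,v in hh.items(): print(k,ray(C,v[n=="side"],0)[0])
E
```

```text
scene L (array([0.51623832, 0.23695262]), np.float64(0.24561672274897642))
scene R (array([ 0.4759862 , -0.26280572]), np.float64(0.24752137954999592))
scene T (array([0.51367934, 0.03746696]), np.float64(0.1092743183055397))Traceback (most recent call last):
  File "<stdin>", line 19, in <module>
  File "<stdin>", line 5, in big
ValueError: max() iterable argument is empty
```

```bash
cat > m.py <<'E'
from h import *
def big(m,near,r):
    n,l,st,ce=cv2.connectedComponentsWithStats(m.astype(np.uint8)*255)
    k=[(st[i,4],i) for i in range(1,n) if np.hypot(*(ce[i]-near))<r]
    return ((l==max(k)[1]).astype(np.uint8),ce[max(k)[1]]) if k else (None,None)
def circ(C,m,z):
    c=max(cv2.findContours(m,0,1)[0],key=cv2.contourArea); h=cv2.convexHull(c)[:,0]
    p=ray(C,h,z)[:,:2]; A=np.c_[2*p,np.ones(len(p))]; s=np.linalg.lstsq(A,(p**2).sum(1),rcond=None)[0]
    return s[:2],2*np.sqrt(s[2]+s[:2]@s[:2])
def hsv(C): return [x.astype(int) for x in cv2.split(cv2.cvtColor(C[0],cv2.COLOR_BGR2HSV))]
E
python3 - <<'E'
from m import *
C=cam("side"); H,S,V=hsv(C)
for b,p in(("L",(249,278)),("R",(284,170))):
    m,ce=big((H>8)&(H<28)&(S>70)&(V>90),np.array(p),25); print(b,circ(C,m,.02))
q=[]
for e,mm,p in(("o",(H<14)&(S>150)&(V>120),(222,221)),("k",V<70,(286,213))):
    m,ce=big(mm,np.array(p),9); q.append(ray(C,ce,.015)[0,:2]); print(e,ce,m.sum(),q[-1])
q=np.array(q); d=q[0]-q[1]; print("mid",q.mean(0),"len",np.hypot(*d),"yaw",np.degrees(np.arctan2(d[1],d[0])))
for k,v in dict(jug=(158,232),mill=(180,193)).items(): print(k,ray(C,v,0)[0])
a=cv2.resize(C[0][190:250,200:310],None,fx=5,fy=5,interpolation=2)
D=cam("scene"); b=cv2.resize(D[0][205:265,245:325],None,fx=5,fy=5,interpolation=2); print(D[0][244,304],D[0][226,261])
b=cv2.copyMakeBorder(b,0,0,0,150,0); cv2.imwrite("pics/crop.png",np.vstack([a,b]))
E
```

```text
L (array([0.50176081, 0.25500735]), np.float64(0.24803829535798375))
R (array([ 0.46114631, -0.24444818]), np.float64(0.2527859743275951))
o [221.97169811 220.20754717] 106 [0.60587561 0.04834853]
k [285.53448276 212.48275862] 116 [ 0.43432974 -0.00853686]
mid [0.52010267 0.01990584] len 0.18073166110838806 yaw 18.34575616850549
jug [0.770196   0.10068556 0.        ]
mill [ 0.76713396 -0.09231083  0.        ]
[ 63 126 203] [36 38 33]
```

View pics/crop.png

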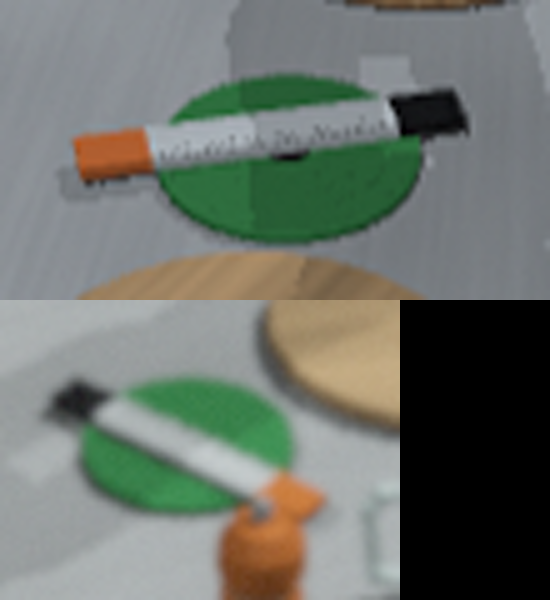

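Confirmed: the bar on the trivet is grey metal with scale marks, one end orange (side (222,220)), the other black (285,212). The end-to-end spacing of 181 mm matches the expected 180 mm. The red bar and scraper are decoys. Next I'll plan the approach.

```bash
cat >> h.py <<'E'
def plan(target,yaw=None):
    "yaw: wanted direction (deg) of the bar axis = tool z line; prints linear & roll in move units"
    s=read_state(); R=cv2.Rodrigues(np.array(s["orientation"],float))[0]
    lin=R.T@(np.array(target)-s["tool_pos"])/.6
    out=[("lin",lin.round(4))]
    if yaw is not None:
        z=R[:,2]; a=np.degrees(np.arctan2(z[1],z[0]))
        d=(yaw-a+90)%180-90   # about world z up; tool x points down => sign flips
        out.append(("roll",round(-d/30,3),"zdir",round(a,1)))
    print(*out,"pos",s["tool_pos"].round(4),"x",R[:,0].round(3),"y",R[:,1].round(3),"F",s["force"].round(2),"open",round(s["opening"],4),"t",round(s["t"],2),"q6",s["q"].round(2))
E
python3 -c "
from h import *
plan([.45,.02,.25],18.3)
print(cam('wrist')[3])"
```

```text
('lin', array([-0.0524, -0.8049, -0.725 ])) ('roll', np.float64(-0.024), 'zdir', np.float64(-162.4)) pos [ 0.1811 -0.5717  0.2181] x [-0.     0.001 -1.   ] y [ 0.302 -0.953 -0.001] F [-0.03 -0.03  1.09] open 0.0929 t 0.25 q6 [-1.35  0.13  1.49 -0.    1.52 -0.09]
[ 0.24773147 -0.55078545  0.384505  ]
```

>>> {"api": "apply_moves", "payload": {"series": [{"jaw": -1,"linear": [-0.05,-0.805,-0.725],"roll": -0.024},{"jaw": -1,"linear": [-0.05,-0.805,-0.725],"roll": -0.024},{"jaw": -1,"linear": [-0.05,-0.805,-0.725],"roll": -0.024},{"jaw": -1,"linear": [-0.05,-0.805,-0.725],"roll": -0.024},{"jaw": -1,"linear": [-0.05,-0.805,-0.725],"roll": -0.024},{"jaw": -1,"linear": [-0.05,-0.805,-0.725],"roll": -0.024},{"jaw": -1,"linear": [-0.05,-0.805,-0.725],"roll": -0.024},{"jaw": -1,"linear": [-0.05,-0.805,-0.725],"roll": -0.024},{"jaw": -1,"linear": [-0.05,-0.805,-0.725],"roll": -0.024},{"jaw": -1,"linear": [-0.05,-0.805,-0.725],"roll": -0.024},{"jaw": -1,"linear": [-0.05,-0.805,-0.725],"roll": -0.024},{"jaw": -1,"linear": [-0.05,-0.805,-0.725],"roll": -0.024},{"jaw": -1,"linear": [-0.05,-0.805,-0.725],"roll": -0.024},{"jaw": -1,"linear": [-0.05,-0.805,-0.725],"roll": -0.024},{"jaw": -1,"linear": [-0.05,-0.805,-0.725],"roll": -0.024},{"jaw": -1,"linear": [-0.05,-0.805,-0.725],"roll": -0.024}]}}

```text
t: 2.3
tool_pos: [0.4499, 0.0194, 0.2486]
orientation: [2.05, 0.33, -2.05]
force: [0.4, 0.6, 0.4]
opening: 0.0928
```

```bash
cat >> m.py <<'E'
def ends(C,zo,zk,po,pk,r=40,vk=70):
    H,S,V=hsv(C); q=[]
    for mm,p,z in(((H<16)&(S>140)&(V>100),po,zo),(V<vk,pk,zk)):
        m,ce=big(mm,np.array(p),r); q.append(ray(C,ce,z)[0,:2]); print(ce,m.sum(),q[-1])
    q=np.array(q); d=q[0]-q[1]; print("mid",q.mean(0),"len",np.hypot(*d),"yaw",np.degrees(np.arctan2(d[1],d[0])))
    return q
E
python3 - <<'E'
from m import *
C=cam("wrist"); cv2.imwrite("pics/w1.png",C[0]); plan([.52,.02,.1],18.3)
p=proj(C,[[.606,.048,.016],[.434,-.0085,.016]]); print(p)
ends(C,.016,.016,p[0],p[1])
E
```

```text
('lin', array([ 0.2478,  0.036 , -0.111 ])) ('roll', np.float64(-0.002), 'zdir', np.float64(-161.8)) pos [0.45   0.0196 0.2487] x [ 0.     0.001 -1.   ] y [ 0.313 -0.95  -0.001] F [-0.22 -0.27  0.31] open 0.0932 t 2.35 q6 [-0.07 -0.3   1.84  0.    1.6   1.18]
[[296.59000796  59.5478227 ]
 [294.5478836  203.09042033]]
[302.11912944  57.70446735] 873 [0.61007158 0.04223243]
[302.61881978 201.07177033] 627 [ 0.44019351 -0.01816019]
mid [0.52513255 0.01203612] len 0.1802937317285463 yaw 19.570588686588955
```

View pics/w1.png

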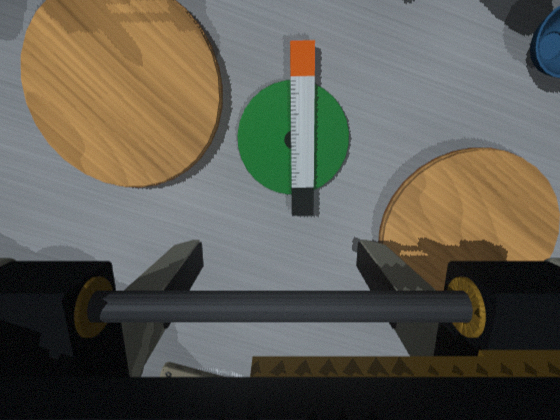

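The view shows the bar from (303,57) for orange to (303,201) for black, and both boards are in sight. The 180.3 mm length checks out. I'll go above the bar, then down.

```bash
python3 - <<'E'
from m import *
plan([.525,.012,.0115],19.5)
C=cam("wrist");H,S,V=hsv(C)
m0=((H>8)&(H<28)&(S>70)&(V>60)).astype(np.uint8); m0[262:]=0
for b,p in(("L",(120,90)),("R",(470,210))):
    m,ce=big(m0,np.array(p),40)
    c=max(cv2.findContours(m,0,1)[0],key=cv2.contourArea); h=cv2.convexHull(c)[:,0]
    h=h[(h[:,0]>3)&(h[:,0]<556)&(h[:,1]>3)&(h[:,1]<235)]
    for z in(.02,.024):
        q=ray(C,h,z)[:,:2]; A=np.c_[2*q,np.ones(len(q))]; s=np.linalg.lstsq(A,(q**2).sum(1),rcond=None)[0]
        print(b,z,s[:2],2*np.sqrt(s[2]+s[:2]@s[:2]),len(h))
E
```

```text
('lin', array([ 0.3953,  0.0513, -0.1147])) ('roll', np.float64(-0.042), 'zdir', np.float64(-161.8)) pos [0.45   0.0196 0.2487] x [ 0.     0.001 -1.   ] y [ 0.313 -0.95  -0.001] F [-0.22 -0.27  0.31] open 0.0932 t 2.35 q6 [-0.07 -0.3   1.84  0.    1.6   1.18]
L 0.02 [0.5055245  0.24289101] 0.24725499059525965 44
L 0.024 [0.50563309 0.24085042] 0.2447516475851195 44
R 0.02 [ 0.463959  -0.2542398] 0.2496774794920553 23
R 0.024 [ 0.46448842 -0.25124717] 0.24714960989649506 23
```

>>> {"api": "apply_moves", "payload": {"force": 25, "series": [{"jaw": -1,"linear": [0.1,0.051,-0.115],"roll": -0.042},{"jaw": -1,"linear": [0.2,0.051,-0.115],"roll": -0.042},{"jaw": -1,"linear": [0.28,0.051,-0.115],"roll": -0.042},{"jaw": -1,"linear": [0.34,0.051,-0.115],"roll": -0.042},{"jaw": -1,"linear": [0.38,0.051,-0.115],"roll": -0.042},{"jaw": -1,"linear": [0.395,0.051,-0.115],"roll": -0.042},{"jaw": -1,"linear": [0.395,0.051,-0.115],"roll": -0.042},{"jaw": 1,"linear": [0.395,0.051,-0.115],"roll": -0.042},{"jaw": 1,"linear": [0.395,0.051,-0.115],"roll": -0.042},{"jaw": 1,"linear": [0.395,0.051,-0.115],"roll": -0.042},{"jaw": 1,"linear": [0.395,0.051,-0.115],"roll": -0.042},{"jaw": 1,"linear": [0.395,0.051,-0.115],"roll": -0.042},{"jaw": 1,"linear": [0.395,0.051,-0.115],"roll": -0.042},{"jaw": 1,"linear": [0.395,0.051,-0.115],"roll": -0.042},{"jaw": 1,"linear": [0.395,0.051,-0.115],"roll": -0.042}]}}

```text
t: 4.28
tool_pos: [0.525, 0.0124, 0.0116]
orientation: [2.037, 0.351, -2.037]
force: [1.2, 0.3, -0.5]
opening: 0.0295
```

```bash
python3 - <<'E'
from m import *
plan([.506,.243,.10],20)
E
```

```text
('lin', array([-0.1471, -0.3729, -0.0985])) ('roll', np.float64(-0.016), 'zdir', np.float64(-160.5)) pos [0.525  0.0124 0.0116] x [-0.     0.001 -1.   ] y [ 0.334 -0.942 -0.001] F [ 1.2   0.25 -0.51] open 0.0295 t 4.28 q6 [-0.07  0.14  1.88  0.    1.12  1.16]
```

>>> {"api": "apply_moves", "payload": {"series": [{"jaw": 1,"linear": [-0.04,0,0],"roll": 0},{"jaw": 1,"linear": [-0.1,0,0],"roll": 0},{"jaw": 1,"linear": [-0.13,-0.08,-0.02],"roll": 0},{"jaw": 1,"linear": [-0.13,-0.16,-0.04],"roll": 0},{"jaw": 1,"linear": [-0.13,-0.24,-0.06],"roll": 0},{"jaw": 1,"linear": [-0.13,-0.32,-0.08],"roll": 0},{"jaw": 1,"linear": [-0.13,-0.36,-0.095],"roll": 0},{"jaw": 1,"linear": [-0.12,-0.373,-0.0985],"roll": 0},{"jaw": 1,"linear": [-0.1,-0.373,-0.0985],"roll": 0},{"jaw": 1,"linear": [-0.07,-0.373,-0.0985],"roll": 0},{"jaw": 1,"linear": [-0.05,-0.373,-0.0985],"roll": 0},{"jaw": 1,"linear": [-0.037,-0.373,-0.0985],"roll": 0},{"jaw": 1,"linear": [-0.037,-0.373,-0.0985],"roll": 0}]}}

```text
t: 5.9
tool_pos: [0.5054, 0.2425, 0.033]
orientation: [2.035, 0.35, -2.039]
force: [0.0, 0.0, -2.2]
opening: 0.0295
```

```bash
python3 - <<'E'
from m import *
plan([.506,.243,.024],20)
E
```

```text
('lin', array([ 0.015 , -0.0004, -0.0012])) ('roll', np.float64(-0.017), 'zdir', np.float64(-160.5)) pos [0.5054 0.2425 0.033 ] x [-0.002  0.    -1.   ] y [ 0.334 -0.943 -0.001] F [ 0.04  0.   -2.18] open 0.0295 t 5.9 q6 [0.36 0.2  1.77 0.   1.18 1.59]
```

>>> {"api": "apply_moves", "payload": {"series": [{"jaw": 1,"linear": [0.003,0,0],"roll": 0},{"jaw": 1,"linear": [0.006,0,0],"roll": 0},{"jaw": 1,"linear": [0.008,0,0],"roll": 0},{"jaw": 1,"linear": [0.008,0,0],"roll": 0}]}}

```text
t: 6.4
tool_pos: [0.5054, 0.2426, 0.0282]
orientation: [2.035, 0.35, -2.038]
force: [1.2, 0.4, -2.0]
opening: 0.0294
```

>>> {"api": "apply_moves", "payload": {"series": [{"jaw": 1,"linear": [0.0015,0,0],"roll": 0},{"jaw": 1,"linear": [0.0025,0,0],"roll": 0},{"jaw": 1,"linear": [0.0025,0,0],"roll": 0}]}}

```text
t: 6.78
tool_pos: [0.5055, 0.2426, 0.0268]
orientation: [2.035, 0.35, -2.038]
force: [-0.2, -0.1, -1.4]
opening: 0.0297
```

>>> {"api": "apply_moves", "payload": {"series": [{"jaw": 1,"linear": [0.0015,0,0],"roll": 0},{"jaw": 1,"linear": [0.0025,0,0],"roll": 0},{"jaw": 1,"linear": [0.0025,0,0],"roll": 0}]}}

```text
t: 7.15
tool_pos: [0.5055, 0.2427, 0.0267]
orientation: [2.035, 0.35, -2.038]
force: [-7.3, -2.0, 12.7]
opening: 0.0294
```

Contact at TCP z≈0.0267, so the face is about 23 mm up. I'll release, rise and look.

>>> {"api": "apply_moves", "payload": {"series": [{"jaw": -0.2,"linear": [-0.002,0,0],"roll": 0},{"jaw": -0.2,"linear": [-0.002,0,0],"roll": 0},{"jaw": -0.2,"linear": [-0.002,0,0],"roll": 0},{"jaw": -0.2,"linear": [-0.002,0,0],"roll": 0},{"jaw": -0.2,"linear": [-0.03,0,0],"roll": 0},{"jaw": -0.2,"linear": [-0.1,0,0.0],"roll": 0},{"jaw": 1,"linear": [-0.2,0,0.05],"roll": 0},{"jaw": 1,"linear": [-0.3,0,0.1],"roll": 0},{"jaw": 1,"linear": [-0.36,0,0.12],"roll": 0},{"jaw": 1,"linear": [-0.36,0,0.12],"roll": 0},{"jaw": 1,"linear": [-0.36,0,0.12],"roll": 0}]}}

```text
t: 8.52
tool_pos: [0.4381, 0.2187, 0.2432]
orientation: [2.036, 0.351, -2.037]
force: [-0.7, -0.8, -0.0]
opening: 0.0104
```

```bash
cat >> m.py <<'E'
def look(zf,bc,name,yaw=20):
    "zf face height, bc guess of board centre; bar ends, board circle"
    C=cam("wrist"); cv2.imwrite(f"pics/{name}.png",C[0]); H,S,V=hsv(C)
    d=.09*np.array([np.cos(np.radians(yaw)),np.sin(np.radians(yaw))]); b=np.array(bc)
    p=proj(C,[[*(b+d),zf+.008],[*(b-d),zf+.008]]); print(p)
    q=ends(C,zf+.008,zf+.008,p[0],p[1])
    m,ce=big((H>8)&(H<28)&(S>70)&(V>60),proj(C,[*b,zf])[0],60)
    c=max(cv2.findContours(m,0,1)[0],key=cv2.contourArea); h=cv2.convexHull(c)[:,0]
    h=h[(h[:,0]>3)&(h[:,0]<556)&(h[:,1]>3)&(h[:,1]<235)]
    x=ray(C,h,zf)[:,:2]; A=np.c_[2*x,np.ones(len(x))]; s=np.linalg.lstsq(A,(x**2).sum(1),rcond=None)[0]
    print("board",s[:2],2*np.sqrt(s[2]+s[:2]@s[:2]),len(h),"offset",q.mean(0)-s[:2])
    plan([*q[0],.05]); plan([*q[1],.05])
E
python3 - <<'E'
from m import *
look(.023,(.506,.243),"w2")
E
```

```text
[[278.04287912  50.3882803 ]
 [279.38724129 202.06811298]]
[279.75976562  50.14453125] 1024 [0.59147625 0.27199554]
[279.56230032 202.6884984 ] 626 [0.42071691 0.21172271]
mid [0.50609658 0.24185912] len 0.1810844166100866 yaw 19.44147607380998
board [0.5049266  0.24540849] 0.2433658969754939 63 offset [ 0.00116997 -0.00354937]
('lin', array([ 0.3193,  0.0017, -0.2723])) pos [0.4377 0.2185 0.242 ] x [-0.003 -0.    -1.   ] y [ 0.334 -0.943 -0.001] F [-0.6  -0.49 -0.02] open 0.0062 t 8.57 q6 [ 0.36 -0.18  1.75  0.    1.57  1.59]
('lin', array([0.3201, 0.0013, 0.0295])) pos [0.4377 0.2185 0.242 ] x [-0.003 -0.    -1.   ] y [ 0.334 -0.943 -0.001] F [-0.6  -0.49 -0.02] open 0.0062 t 8.57 q6 [ 0.36 -0.18  1.75  0.    1.57  1.59]
```

View pics/w2.png

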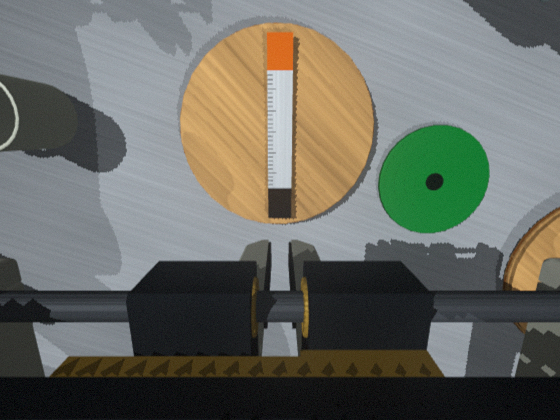

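Bar centred on the left board (offset ≈ 1, −4 mm), orange (280,50), black (280,203). Now for the orange end, stopping just above it.

>>> {"api": "apply_moves", "payload": {"series": [{"jaw": 1,"linear": [0,0.001,-0.1],"roll": 0},{"jaw": 1,"linear": [0.05,0.0015,-0.2],"roll": 0},{"jaw": 1,"linear": [0.14,0.0017,-0.2723],"roll": 0},{"jaw": 1,"linear": [0.24,0.0017,-0.2723],"roll": 0},{"jaw": 1,"linear": [0.31,0.0017,-0.2723],"roll": 0},{"jaw": 1,"linear": [0.336,0.0017,-0.2723],"roll": 0},{"jaw": 1,"linear": [0.341,0.0017,-0.2723],"roll": 0},{"jaw": 1,"linear": [0.341,0.0017,-0.2723],"roll": 0}]}}

```text
t: 9.57
tool_pos: [0.5929, 0.2725, 0.0393]
orientation: [2.037, 0.351, -2.037]
force: [0.9, 0.8, 1.0]
opening: 0.0005
```

```bash
python3 -c "
from m import *
plan([.5915,.272,.031])"
```

```text
('lin', array([0.0138, 0.    , 0.0025])) pos [0.5929 0.2725 0.0393] x [ 0.     0.001 -1.   ] y [ 0.334 -0.943 -0.001] F [0.88 0.77 1.02] open 0.0005 t 9.57 q6 [0.35 0.41 1.49 0.   1.24 1.58]
```

>>> {"api": "apply_moves", "payload": {"series": [{"jaw": 1,"linear": [0.007,0,0.0025],"roll": 0},{"jaw": 1,"linear": [0.011,0,0.0025],"roll": 0},{"jaw": 1,"linear": [0.0125,0,0.0025],"roll": 0},{"jaw": 1,"linear": [0.0135,0,0.0025],"roll": 0},{"jaw": 1,"linear": [0.014,0,0.0025],"roll": 0},{"jaw": 1,"linear": [0.014,0,0.0025],"roll": 0}]}}

```text
t: 10.32
tool_pos: [0.5916, 0.2721, 0.0309]
orientation: [2.038, 0.351, -2.036]
force: [-0.1, -0.5, 0.3]
opening: 0.0006
```

>>> {"api": "apply_moves", "payload": {"series": [{"jaw": 1,"linear": [0.0005,0,0],"roll": 0},{"jaw": 1,"linear": [0.001,0,0],"roll": 0},{"jaw": 1,"linear": [0.001,0,0],"roll": 0}]}}

```text
t: 10.7
tool_pos: [0.5916, 0.2721, 0.0303]
orientation: [2.038, 0.351, -2.036]
force: [0.8, -0.5, 1.2]
opening: 0.0003
```

>>> {"api": "apply_moves", "payload": {"series": [{"jaw": 1,"linear": [0.0005,0,0],"roll": 0},{"jaw": 1,"linear": [0.001,0,0],"roll": 0},{"jaw": 1,"linear": [0.001,0,0],"roll": 0}]}}

```text
t: 11.08
tool_pos: [0.5917, 0.2721, 0.0298]
orientation: [2.038, 0.351, -2.036]
force: [0.9, -0.4, 1.3]
opening: 0.0003
```

>>> {"api": "apply_moves", "payload": {"series": [{"jaw": 1,"linear": [0.0005,0,0],"roll": 0},{"jaw": 1,"linear": [0.001,0,0],"roll": 0},{"jaw": 1,"linear": [0.001,0,0],"roll": 0}]}}

```text
t: 11.45
tool_pos: [0.5917, 0.2721, 0.0292]
orientation: [2.038, 0.351, -2.036]
force: [0.4, -0.2, 1.7]
opening: 0.0003
```

>>> {"api": "apply_moves", "payload": {"series": [{"jaw": 1,"linear": [0.0005,0,0],"roll": 0},{"jaw": 1,"linear": [0.001,0,0],"roll": 0},{"jaw": 1,"linear": [0.001,0,0],"roll": 0}]}}

```text
t: 11.82
tool_pos: [0.5918, 0.2721, 0.0291]
orientation: [2.038, 0.351, -2.036]
force: [-1.9, -0.5, 5.7]
opening: 0.0008
```

The orange end gave way at about 1.5 N from z≈0.0305 to 0.0291, then went firm. That suggests rocking. I'll check the black end the same way.

>>> {"api": "apply_moves", "payload": {"series": [{"jaw": 1,"linear": [-0.02,0,0],"roll": 0},{"jaw": 1,"linear": [-0.03,0,0.08],"roll": 0},{"jaw": 1,"linear": [-0.03,0,0.16],"roll": 0},{"jaw": 1,"linear": [-0.03,0,0.24],"roll": 0},{"jaw": 1,"linear": [-0.025,0,0.3],"roll": 0},{"jaw": 1,"linear": [-0.012,0,0.3],"roll": 0},{"jaw": 1,"linear": [-0.009,0,0.3],"roll": 0},{"jaw": 1,"linear": [-0.009,0,0.3],"roll": 0}]}}

```text
t: 12.82
tool_pos: [0.4234, 0.2124, 0.0347]
orientation: [2.039, 0.351, -2.035]
force: [-0.7, -0.2, 0.7]
opening: 0.0009
```

>>> {"api": "apply_moves", "payload": {"series": [{"jaw": 1,"linear": [0.001,0,0],"roll": 0},{"jaw": 1,"linear": [0.002,0,0],"roll": 0},{"jaw": 1,"linear": [0.002,0,0],"roll": 0}]}}

```text
t: 13.2
tool_pos: [0.4235, 0.2124, 0.0335]
orientation: [2.039, 0.351, -2.035]
force: [-0.5, 0.3, -0.1]
opening: 0.0005
```

>>> {"api": "apply_moves", "payload": {"series": [{"jaw": 1,"linear": [0.0005,0,0],"roll": 0},{"jaw": 1,"linear": [0.0015,0,0],"roll": 0},{"jaw": 1,"linear": [0.0015,0,0],"roll": 0}]}}

```text
t: 13.58
tool_pos: [0.4234, 0.2124, 0.0325]
orientation: [2.039, 0.351, -2.035]
force: [-1.0, -0.0, -0.1]
opening: 0.0005
```

>>> {"api": "apply_moves", "payload": {"series": [{"jaw": 1,"linear": [0.0005,0,0],"roll": 0},{"jaw": 1,"linear": [0.0015,0,0],"roll": 0},{"jaw": 1,"linear": [0.0015,0,0],"roll": 0}]}}

```text
t: 13.95
tool_pos: [0.4234, 0.2124, 0.0315]
orientation: [2.039, 0.351, -2.036]
force: [-0.6, -0.0, -0.1]
opening: 0.0006
```

>>> {"api": "apply_moves", "payload": {"series": [{"jaw": 1,"linear": [0.0005,0,0],"roll": 0},{"jaw": 1,"linear": [0.001,0,0],"roll": 0},{"jaw": 1,"linear": [0.001,0,0],"roll": 0}]}}

```text
t: 14.32
tool_pos: [0.4234, 0.2124, 0.0309]
orientation: [2.039, 0.351, -2.036]
force: [-0.4, -0.4, 0.8]
opening: 0.0006
```

>>> {"api": "apply_moves", "payload": {"series": [{"jaw": 1,"linear": [0.0005,0,0],"roll": 0},{"jaw": 1,"linear": [0.001,0,0],"roll": 0},{"jaw": 1,"linear": [0.001,0,0],"roll": 0}]}}

```text
t: 14.7
tool_pos: [0.4233, 0.2124, 0.0303]
orientation: [2.038, 0.351, -2.036]
force: [-0.2, 0.0, 1.5]
opening: 0.0005
```

>>> {"api": "apply_moves", "payload": {"series": [{"jaw": 1,"linear": [0.0005,0,0],"roll": 0},{"jaw": 1,"linear": [0.001,0,0],"roll": 0},{"jaw": 1,"linear": [0.001,0,0],"roll": 0}]}}

```text
t: 15.08
tool_pos: [0.4233, 0.2123, 0.0297]
orientation: [2.038, 0.351, -2.036]
force: [-0.3, -0.2, 1.2]
opening: 0.0003
```

>>> {"api": "apply_moves", "payload": {"series": [{"jaw": 1,"linear": [0.0005,0,0],"roll": 0},{"jaw": 1,"linear": [0.001,0,0],"roll": 0},{"jaw": 1,"linear": [0.001,0,0],"roll": 0}]}}

```text
t: 15.45
tool_pos: [0.4233, 0.2123, 0.0292]
orientation: [2.038, 0.351, -2.036]
force: [-1.4, -0.6, 2.2]
opening: 0.0005
```

Both ends give way by about 2 mm at roughly 1.3 N, so the left board is cupped. I'll regrip the bar and take it to the right board.

>>> {"api": "apply_moves", "payload": {"series": [{"jaw": 1,"linear": [-0.06,0,0],"roll": 0},{"jaw": -0.3,"linear": [-0.1,0,-0.07],"roll": 0},{"jaw": -0.3,"linear": [-0.1,0,-0.1465],"roll": 0},{"jaw": -0.3,"linear": [-0.1,0,-0.1465],"roll": 0},{"jaw": -0.3,"linear": [-0.1,0,-0.1465],"roll": 0},{"jaw": -0.3,"linear": [-0.1,0,-0.1465],"roll": 0}]}}

```text
t: 16.2
tool_pos: [0.5051, 0.2413, 0.089]
orientation: [2.038, 0.351, -2.036]
force: [-0.2, 0.7, 0.6]
opening: 0.0459
```

```bash
python3 -c "
from m import *
plan([.506,.242,.027],19.5)"
```

```text
('lin', array([ 0.1034, -0.0005, -0.0017])) ('roll', np.float64(0.0), 'zdir', np.float64(-160.5)) pos [0.5051 0.2413 0.089 ] x [ 0.     0.001 -1.   ] y [ 0.334 -0.943 -0.001] F [-0.16  0.65  0.57] open 0.0459 t 16.2 q6 [0.35 0.12 1.74 0.   1.28 1.58]
```

>>> {"api": "apply_moves", "payload": {"series": [{"jaw": -0.3,"linear": [0,-0.0005,-0.0017],"roll": 0},{"jaw": -0.3,"linear": [0.05,-0.0005,-0.0017],"roll": 0},{"jaw": -0.3,"linear": [0.09,-0.0005,-0.0017],"roll": 0},{"jaw": -0.3,"linear": [0.103,-0.0005,-0.0017],"roll": 0},{"jaw": -0.3,"linear": [0.103,-0.0005,-0.0017],"roll": 0},{"jaw": 1,"linear": [0.103,-0.0005,-0.0017],"roll": 0},{"jaw": 1,"linear": [0.103,-0.0005,-0.0017],"roll": 0},{"jaw": 1,"linear": [0.103,-0.0005,-0.0017],"roll": 0},{"jaw": 1,"linear": [0.103,-0.0005,-0.0017],"roll": 0},{"jaw": 1,"linear": [0.103,-0.0005,-0.0017],"roll": 0},{"jaw": 1,"linear": [0.103,-0.0005,-0.0017],"roll": 0}]}}

```text
t: 17.58
tool_pos: [0.5063, 0.2421, 0.0277]
orientation: [2.038, 0.351, -2.036]
force: [-1.2, 0.0, 3.8]
opening: 0.0289
```

```bash
python3 -c "
from m import *
plan([.465,-.253,.034],19.5)"
```

```text
('lin', array([-0.0114,  0.7549,  0.3404])) ('roll', np.float64(0.0), 'zdir', np.float64(-160.5)) pos [0.5063 0.2421 0.0277] x [ 0.001  0.001 -1.   ] y [ 0.334 -0.943 -0.001] F [-1.22  0.03  3.78] open 0.0289 t 17.57 q6 [0.35 0.2  1.77 0.   1.16 1.58]
```

>>> {"api": "apply_moves", "payload": {"series": [{"jaw": 1,"linear": [-0.04,0,0],"roll": 0},{"jaw": 1,"linear": [-0.12,0.0,0.0],"roll": 0},{"jaw": 1,"linear": [-0.13,0.08,0.04],"roll": 0},{"jaw": 1,"linear": [-0.13,0.16,0.08],"roll": 0},{"jaw": 1,"linear": [-0.13,0.25,0.12],"roll": 0},{"jaw": 1,"linear": [-0.13,0.34,0.16],"roll": 0},{"jaw": 1,"linear": [-0.13,0.43,0.2],"roll": 0},{"jaw": 1,"linear": [-0.13,0.52,0.24],"roll": 0},{"jaw": 1,"linear": [-0.13,0.61,0.28],"roll": 0},{"jaw": 1,"linear": [-0.13,0.69,0.315],"roll": 0},{"jaw": 1,"linear": [-0.13,0.74,0.335],"roll": 0},{"jaw": 1,"linear": [-0.12,0.755,0.34],"roll": 0},{"jaw": 1,"linear": [-0.1,0.755,0.34],"roll": 0},{"jaw": 1,"linear": [-0.07,0.755,0.34],"roll": 0},{"jaw": 1,"linear": [-0.04,0.755,0.34],"roll": 0},{"jaw": 1,"linear": [-0.02,0.755,0.34],"roll": 0},{"jaw": 1,"linear": [-0.0114,0.755,0.34],"roll": 0},{"jaw": 1,"linear": [-0.0114,0.755,0.34],"roll": 0}]}}

```text
t: 19.82
tool_pos: [0.4652, -0.2528, 0.0338]
orientation: [2.038, 0.351, -2.036]
force: [0.4, -0.5, -1.2]
opening: 0.0291
```

>>> {"api": "apply_moves", "payload": {"series": [{"jaw": 1,"linear": [0.003,0,0],"roll": 0},{"jaw": 1,"linear": [0.006,0,0],"roll": 0},{"jaw": 1,"linear": [0.008,0,0],"roll": 0},{"jaw": 1,"linear": [0.008,0,0],"roll": 0}]}}

```text
t: 20.32
tool_pos: [0.4652, -0.2528, 0.029]
orientation: [2.038, 0.351, -2.036]
force: [0.1, 0.1, -1.7]
opening: 0.0295
```

>>> {"api": "apply_moves", "payload": {"series": [{"jaw": 1,"linear": [0.001,0,0],"roll": 0},{"jaw": 1,"linear": [0.002,0,0],"roll": 0},{"jaw": 1,"linear": [0.002,0,0],"roll": 0}]}}

```text
t: 20.7
tool_pos: [0.4651, -0.2527, 0.0277]
orientation: [2.038, 0.352, -2.036]
force: [0.8, 0.6, -1.5]
opening: 0.0297
```

>>> {"api": "apply_moves", "payload": {"series": [{"jaw": 1,"linear": [0.001,0,0],"roll": 0},{"jaw": 1,"linear": [0.002,0,0],"roll": 0},{"jaw": 1,"linear": [0.002,0,0],"roll": 0}]}}

```text
t: 21.08
tool_pos: [0.4651, -0.2527, 0.0264]
orientation: [2.038, 0.352, -2.036]
force: [-0.4, -0.2, -1.9]
opening: 0.0293
```

>>> {"api": "apply_moves", "payload": {"series": [{"jaw": 1,"linear": [0.001,0,0],"roll": 0},{"jaw": 1,"linear": [0.0015,0,0],"roll": 0},{"jaw": 1,"linear": [0.0015,0,0],"roll": 0}]}}

```text
t: 21.45
tool_pos: [0.4652, -0.2528, 0.026]
orientation: [2.038, 0.351, -2.036]
force: [-2.6, 2.2, 5.3]
opening: 0.0292
```

Contact. Release, rise and look.

>>> {"api": "apply_moves", "payload": {"series": [{"jaw": -0.2,"linear": [0,0,0],"roll": 0},{"jaw": -0.2,"linear": [0,0,0],"roll": 0},{"jaw": -0.2,"linear": [-0.001,0,0],"roll": 0},{"jaw": -0.2,"linear": [-0.002,0,0],"roll": 0},{"jaw": -0.2,"linear": [-0.03,0,0],"roll": 0},{"jaw": -0.2,"linear": [-0.1,0,0.0],"roll": 0},{"jaw": 1,"linear": [-0.2,0,0.05],"roll": 0},{"jaw": 1,"linear": [-0.3,0,0.1],"roll": 0},{"jaw": 1,"linear": [-0.36,0,0.12],"roll": 0},{"jaw": 1,"linear": [-0.36,0,0.12],"roll": 0},{"jaw": 1,"linear": [-0.36,0,0.12],"roll": 0}]}}

```text
t: 22.82
tool_pos: [0.3972, -0.277, 0.2422]
orientation: [2.038, 0.351, -2.036]
force: [-0.2, -0.6, -1.2]
opening: 0.0102
```

```bash
python3 - <<'E'
from m import *
look(.022,(.465,-.253),"w3")
E
```

```text
[[278.18993683  51.0822378 ]
 [279.53774941 202.54573718]]
[279.15028902  50.86030829] 1038 [ 0.55016334 -0.22318896]
[279.47160883 202.91167192] 634 [ 0.37993419 -0.28386449]
mid [ 0.46504877 -0.25352673] len 0.18071935356206206 yaw 19.61781852808899
board [ 0.46455085 -0.25871843] 0.24430920852622384 63 offset [0.00049792 0.00519171]
('lin', array([ 0.3186,  0.0022, -0.2703])) pos [ 0.3969 -0.2766  0.2411] x [-0.     0.002 -1.   ] y [ 0.334 -0.943 -0.002] F [0.53 0.38 0.91] open 0.0066 t 22.88 q6 [-0.72 -0.2   1.77  0.    1.57  0.51]
('lin', array([0.3184, 0.0027, 0.0309])) pos [ 0.3969 -0.2766  0.2411] x [-0.     0.002 -1.   ] y [ 0.334 -0.943 -0.002] F [0.53 0.38 0.91] open 0.0066 t 22.88 q6 [-0.72 -0.2   1.77  0.    1.57  0.51]
```

View pics/w3.png

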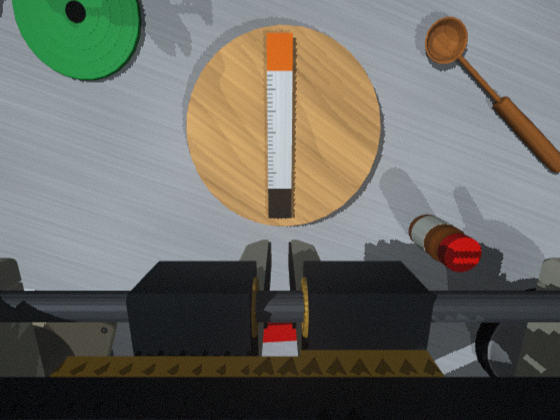

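Bar centred on the right board (offset ≈ 5 mm), orange (279,51), black (279,203). Now press the orange end.

>>> {"api": "apply_moves", "payload": {"series": [{"jaw": 1,"linear": [0,0.001,-0.1],"roll": 0},{"jaw": 1,"linear": [0.05,0.002,-0.2],"roll": 0},{"jaw": 1,"linear": [0.14,0.0022,-0.27],"roll": 0},{"jaw": 1,"linear": [0.24,0.0022,-0.27],"roll": 0},{"jaw": 1,"linear": [0.31,0.0022,-0.27],"roll": 0},{"jaw": 1,"linear": [0.336,0.0022,-0.27],"roll": 0},{"jaw": 1,"linear": [0.344,0.0022,-0.27],"roll": 0},{"jaw": 1,"linear": [0.344,0.0022,-0.27],"roll": 0},{"jaw": 1,"linear": [0.344,0.0022,-0.27],"roll": 0}]}}

```text
t: 24.0
tool_pos: [0.5516, -0.2242, 0.0372]
orientation: [2.04, 0.35, -2.033]
force: [-1.4, -0.6, -0.3]
opening: 0.0003
```

>>> {"api": "apply_moves", "payload": {"series": [{"jaw": 1,"linear": [0.001,0,0],"roll": 0},{"jaw": 1,"linear": [0.003,0,0],"roll": 0},{"jaw": 1,"linear": [0.004,0,0],"roll": 0},{"jaw": 1,"linear": [0.004,0,0],"roll": 0}]}}

```text
t: 24.5
tool_pos: [0.5514, -0.2241, 0.0347]
orientation: [2.04, 0.35, -2.034]
force: [0.7, -0.4, 0.1]
opening: 0.0006
```

>>> {"api": "apply_moves", "payload": {"series": [{"jaw": 1,"linear": [0.0005,0,0],"roll": 0},{"jaw": 1,"linear": [0.001,0,0],"roll": 0},{"jaw": 1,"linear": [0.001,0,0],"roll": 0}]}}

```text
t: 24.88
tool_pos: [0.5514, -0.2241, 0.034]
orientation: [2.04, 0.35, -2.034]
force: [-0.1, -0.3, -0.2]
opening: 0.0005
```

>>> {"api": "apply_moves", "payload": {"series": [{"jaw": 1,"linear": [0.0005,0,0],"roll": 0},{"jaw": 1,"linear": [0.001,0,0],"roll": 0},{"jaw": 1,"linear": [0.001,0,0],"roll": 0}]}}

```text
t: 25.25
tool_pos: [0.5513, -0.2241, 0.0333]
orientation: [2.04, 0.35, -2.034]
force: [1.3, 0.2, 0.1]
opening: 0.0003
```

>>> {"api": "apply_moves", "payload": {"series": [{"jaw": 1,"linear": [0.001,0,0],"roll": 0},{"jaw": 1,"linear": [0.0025,0,0],"roll": 0},{"jaw": 1,"linear": [0.0025,0,0],"roll": 0}]}}

```text
t: 25.62
tool_pos: [0.5512, -0.224, 0.0316]
orientation: [2.039, 0.351, -2.034]
force: [-0.1, 0.3, -0.3]
opening: 0.0007
```

>>> {"api": "apply_moves", "payload": {"series": [{"jaw": 1,"linear": [0.0005,0,0],"roll": 0},{"jaw": 1,"linear": [0.001,0,0],"roll": 0},{"jaw": 1,"linear": [0.001,0,0],"roll": 0}]}}

```text
t: 26.0
tool_pos: [0.5512, -0.224, 0.031]
orientation: [2.039, 0.351, -2.034]
force: [0.4, -0.6, 0.9]
opening: 0.0002
```

>>> {"api": "apply_moves", "payload": {"series": [{"jaw": 1,"linear": [0.0005,0,0],"roll": 0},{"jaw": 1,"linear": [0.001,0,0],"roll": 0},{"jaw": 1,"linear": [0.001,0,0],"roll": 0}]}}

```text
t: 26.38
tool_pos: [0.5512, -0.224, 0.0304]
orientation: [2.039, 0.351, -2.034]
force: [0.8, 0.4, -0.8]
opening: 0.0004
```

>>> {"api": "apply_moves", "payload": {"series": [{"jaw": 1,"linear": [0.0005,0,0],"roll": 0},{"jaw": 1,"linear": [0.001,0,0],"roll": 0},{"jaw": 1,"linear": [0.001,0,0],"roll": 0}]}}

```text
t: 26.75
tool_pos: [0.5512, -0.224, 0.0298]
orientation: [2.039, 0.351, -2.034]
force: [-0.5, 0.1, 0.5]
opening: 0.0003
```

>>> {"api": "apply_moves", "payload": {"series": [{"jaw": 1,"linear": [0.0005,0,0],"roll": 0},{"jaw": 1,"linear": [0.001,0,0],"roll": 0},{"jaw": 1,"linear": [0.001,0,0],"roll": 0}]}}

```text
t: 27.12
tool_pos: [0.5512, -0.224, 0.0298]
orientation: [2.039, 0.351, -2.034]
force: [-2.5, 0.8, 6.2]
opening: 0.0005
```

Firm at z≈0.0298 (6 N, no giving way). Holding the press for about a second.

>>> {"api": "apply_moves", "payload": {"series": [{"jaw": 1,"linear": [0.0012,0,0],"roll": 0},{"jaw": 1,"linear": [0.0013,0,0],"roll": 0},{"jaw": 1,"linear": [0.0013,0,0],"roll": 0},{"jaw": 1,"linear": [0.0013,0,0],"roll": 0},{"jaw": 1,"linear": [0.0013,0,0],"roll": 0},{"jaw": 1,"linear": [0.0013,0,0],"roll": 0},{"jaw": 1,"linear": [0.0013,0,0],"roll": 0},{"jaw": 1,"linear": [0.0013,0,0],"roll": 0},{"jaw": 1,"linear": [0.0013,0,0],"roll": 0}]}}

```text
t: 28.25
tool_pos: [0.5513, -0.224, 0.0297]
orientation: [2.039, 0.351, -2.034]
force: [-3.4, 1.3, 7.3]
opening: 0.0005
```

Steady 7.3 N, no rocking. Now the black end.

>>> {"api": "apply_moves", "payload": {"series": [{"jaw": 1,"linear": [-0.02,0,0],"roll": 0},{"jaw": 1,"linear": [-0.03,0,0.08],"roll": 0},{"jaw": 1,"linear": [-0.03,0,0.16],"roll": 0},{"jaw": 1,"linear": [-0.03,0,0.24],"roll": 0},{"jaw": 1,"linear": [-0.025,0,0.302],"roll": 0},{"jaw": 1,"linear": [-0.012,0,0.302],"roll": 0},{"jaw": 1,"linear": [-0.006,0,0.302],"roll": 0},{"jaw": 1,"linear": [-0.006,0,0.302],"roll": 0},{"jaw": 1,"linear": [-0.006,0,0.302],"roll": 0}]}}

```text
t: 29.38
tool_pos: [0.3812, -0.2843, 0.033]
orientation: [2.039, 0.352, -2.034]
force: [0.2, -0.7, -0.1]
opening: 0.0006
```

>>> {"api": "apply_moves", "payload": {"series": [{"jaw": 1,"linear": [0.001,0,0],"roll": 0},{"jaw": 1,"linear": [0.0025,0,0],"roll": 0},{"jaw": 1,"linear": [0.0025,0,0],"roll": 0}]}}

```text
t: 29.75
tool_pos: [0.3812, -0.2842, 0.0315]
orientation: [2.039, 0.352, -2.034]
force: [-0.1, -0.3, -0.1]
opening: 0.0008
```

>>> {"api": "apply_moves", "payload": {"series": [{"jaw": 1,"linear": [0.0005,0,0],"roll": 0},{"jaw": 1,"linear": [0.001,0,0],"roll": 0},{"jaw": 1,"linear": [0.001,0,0],"roll": 0}]}}

```text
t: 30.12
tool_pos: [0.3812, -0.2842, 0.0308]
orientation: [2.039, 0.352, -2.034]
force: [-0.4, -0.2, 0.4]
opening: 0.0006
```

>>> {"api": "apply_moves", "payload": {"series": [{"jaw": 1,"linear": [0.0005,0,0],"roll": 0},{"jaw": 1,"linear": [0.001,0,0],"roll": 0},{"jaw": 1,"linear": [0.001,0,0],"roll": 0}]}}

```text
t: 30.5
tool_pos: [0.3811, -0.2842, 0.0302]
orientation: [2.039, 0.352, -2.034]
force: [-0.4, 0.7, 0.4]
opening: 0.0006
```

>>> {"api": "apply_moves", "payload": {"series": [{"jaw": 1,"linear": [0.0005,0,0],"roll": 0},{"jaw": 1,"linear": [0.001,0,0],"roll": 0},{"jaw": 1,"linear": [0.001,0,0],"roll": 0}]}}

```text
t: 30.88
tool_pos: [0.3812, -0.2842, 0.0297]
orientation: [2.039, 0.352, -2.034]
force: [-0.3, 0.6, 2.1]
opening: 0.0004
```

>>> {"api": "apply_moves", "payload": {"series": [{"jaw": 1,"linear": [0.0005,0,0],"roll": 0},{"jaw": 1,"linear": [0.001,0,0],"roll": 0},{"jaw": 1,"linear": [0.001,0,0],"roll": 0}]}}

```text
t: 31.25
tool_pos: [0.3812, -0.2842, 0.0297]
orientation: [2.038, 0.352, -2.034]
force: [-2.3, 2.9, 8.3]
opening: 0.0004
```

>>> {"api": "apply_moves", "payload": {"series": [{"jaw": 1,"linear": [0.001,0,0],"roll": 0},{"jaw": 1,"linear": [0.001,0,0],"roll": 0},{"jaw": 1,"linear": [0.001,0,0],"roll": 0},{"jaw": 1,"linear": [0.001,0,0],"roll": 0},{"jaw": 1,"linear": [0.001,0,0],"roll": 0},{"jaw": 1,"linear": [0.001,0,0],"roll": 0},{"jaw": 1,"linear": [0.001,0,0],"roll": 0},{"jaw": 1,"linear": [0.001,0,0],"roll": 0},{"jaw": 1,"linear": [0.001,0,0],"roll": 0}]}}

```text
t: 32.38
tool_pos: [0.3812, -0.2842, 0.0297]
orientation: [2.038, 0.352, -2.034]
force: [-3.5, 3.3, 9.4]
opening: 0.0002
```

>>> {"api": "apply_moves", "payload": {"series": [{"jaw": 1,"linear": [-0.02,0,0],"roll": 0},{"jaw": 1,"linear": [-0.1,0,0.0],"roll": 0},{"jaw": 1,"linear": [-0.2,0,0],"roll": 0},{"jaw": 1,"linear": [-0.3,0,-0.02],"roll": 0},{"jaw": 1,"linear": [-0.35,0,-0.03],"roll": 0},{"jaw": 1,"linear": [-0.35,0,-0.03],"roll": 0},{"jaw": 1,"linear": [-0.35,0,-0.03],"roll": 0},{"jaw": 1,"linear": [-0.35,0,-0.03],"roll": 0}]}}

```text
t: 33.38
tool_pos: [0.3969, -0.2778, 0.2379]
orientation: [2.037, 0.355, -2.037]
force: [-0.5, 0.4, 0.9]
opening: 0.0005
```

```bash
python3 - <<'E'
from m import *
look(.022,(.465,-.253),"w4")
cv2.imwrite("pics/side4.png",cam("side")[0])
E
```

```text
[[278.33041787  49.28724577]
 [279.48333125 202.71689351]]
[279.29661017  48.83239171] 1062 [ 0.5503848  -0.22310142]
[279.5 203. ] 638 [ 0.38007964 -0.28392856]
mid [ 0.46523222 -0.25351499] len 0.18084189149651436 yaw 19.65498067994255
board [ 0.46458218 -0.2587033 ] 0.2442322835953205 66 offset [0.00065005 0.00518831]
('lin', array([ 0.3136,  0.0006, -0.2713])) pos [ 0.3969 -0.2779  0.238 ] x [-0.     0.003 -1.   ] y [ 0.335 -0.942 -0.003] F [ 0.47  0.24 -0.06] open 0.0005 t 33.42 q6 [-0.72 -0.19  1.77  0.    1.57  0.51]
('lin', array([0.3133, 0.001 , 0.0301])) pos [ 0.3969 -0.2779  0.238 ] x [-0.     0.003 -1.   ] y [ 0.335 -0.942 -0.003] F [ 0.47  0.24 -0.06] open 0.0005 t 33.42 q6 [-0.72 -0.19  1.77  0.    1.57  0.51]
```

View pics/side4.png

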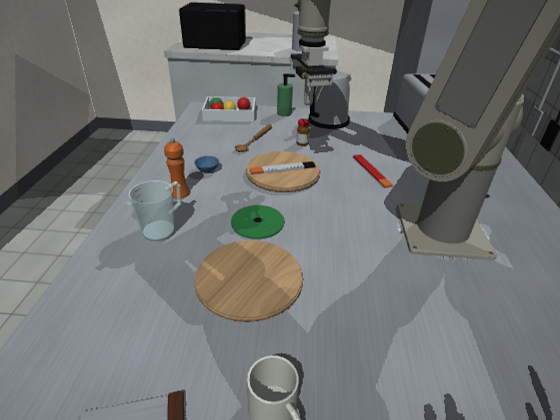

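The side view shows the bar across the middle of the right board (283,168), with every bystander at its starting pixels. The arm is clear, so I'm handing in.

```bash
python3 -c "
from plant import *
print(close_job())"
```

```text
the job is handed in; nothing more can be done
None
```

The right board is the true one. The straightedge now lies across its middle, let go, with the arm clear. I handed the job in at about 33 s of the 72 s allowed; it reports no verdict.

| Board | Orange end pressed | Black end pressed | Result |
|---|---|---|---|
| Left | gave way at about 1.5 N, dropping about 2 mm | gave way at about 1.3 N, dropping about 2 mm | rocks, so it is cupped |
| Right | held firm about 1 s at 6–7 N | held firm about 1 s at 8–9 N | does not rock, so it is true |

- **Left board presses:** I stopped once each end had given way, so the left-board ends were not held for a full second, and the black one only reached about 2 N.
- **Right board level:** both ends were firm with the fingertips at the same height (29.7 mm), so the bar lies level.
- **Final position:** the last wrist picture put the bar's middle about 5 mm from the board's centre, inside the 25 mm limit, and the presses had not moved it.
- **Bystanders:** the last side picture showed them all where they started. I checked this by eye and did not measure it.
- **Measurements that disagreed:** the side and wrist cameras differed by about 8 mm on where the bar first lay, and the scene and side cameras by about 20 mm on the board centres. I used the nearer wrist view, where the bar measured 181 mm between its cap centres (180 expected).

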